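# Put the syrup flask back in the revolving stand

### The job

A round-bottomed syrup flask has been left leaning in the white breakfast bowl: stand it upright in the empty ring of the revolving stand, setting it down rather than dropping it, and have that ring turned to the front of the stand, over the catch block, and clicked home, ready to pour from. The other four flasks stay standing in their rings and everything else stays where it is.

Things in the scene. Friction and masses are not known exactly. Their poses are not given: they have to be found in the camera images.
- flask_mid (a point): The loose syrup flask: amber glass, round bottom, cork on top, 174 mm long, about 0.3 kg. It leans in the bowl at about 45 degrees, neck on the rim, cork end up. Point on its axis 87 mm from the foot of the bulb; z runs from bulb to cork. From the foot: bulb 66 mm across, straight neck 24 mm across from 72 to 164 mm, cork 21 mm across to 174 mm.
- flask_bulb (a point): Centre of the loose flask's spherical bulb, 33 mm from its foot and 54 mm below flask_mid along the axis; z axis as there. Its weight sits 37 mm from the foot, just above the bulb's centre, so it cannot stand by itself, and in a ring it stays at about the tilt at which it is let go.
- bowl_rim (a point): Centre of the mouth of the white ceramic breakfast bowl, loose, 76 mm high, 129 mm across the rim, wall 4 mm; z up. The flask's neck crosses the rim about 64 mm from the centre of the bulb.
- bowl: The same bowl; origin at the centre of its underside.
- stand_grip (a point): The revolving chrome syrup stand's flat upright turning grip, on top of its column: 44 mm long along this frame's x, 10 mm thick along y, 34 mm high; this point is its centre, on the stand's upright axis, 227 mm above the shelf. The frame turns with the tree of five wire rings (72 degrees apart, 85 mm from the axis); the empty ring lies on its -x side.
- ring_empty (a point): Centre of the empty ring, 44 mm above the shelf: 6 mm chrome wire, about 44 mm clear, 57 mm outside. Seated, a flask's bulb centre is 27 mm above this point and its cork 212 mm above the shelf. Axes as for stand_grip. At the start the tree rests between two places, this ring 19 to 53 degrees counter-clockwise (from above) of the front.
- stand_front (a point): Where the centre of a ring stands when clicked in at the front of the stand: above the small dark catch block on the rim of the foot (26 by 22 mm, top 30 mm above the shelf), 85 mm from the stand's axis, 44 mm above the shelf. Fixed; its -x axis points outward from the stand's axis.
- flask1_bulb (a point): Centre of the bulb of another amber glass syrup flask with a cork, the twin of the loose one; it stands loose in ring 1, counted counter-clockwise seen from above from the empty ring. z along its axis, bulb to cork.
- ring1 (a point): Centre of ring 1 of the stand, which holds flask 1; like the empty ring.
- flask2_bulb (a point): Centre of the bulb of another amber glass syrup flask with a cork, the twin of the loose one; it stands loose in ring 2, counted counter-clockwise seen from above from the empty ring. z along its axis, bulb to cork.
- ring2 (a point): Centre of ring 2 of the stand, which holds flask 2; like the empty ring.
- flask3_bulb (a point): Centre of the bulb of another amber glass syrup flask with a cork, the twin of the loose one; it stands loose in ring 3, counted counter-clockwise seen from above from the empty ring. z along its axis, bulb to cork.
- ring3 (a point): Centre of ring 3 of the stand, which holds flask 3; like the empty ring.
- flask4_bulb (a point): Centre of the bulb of another amber glass syrup flask with a cork, the twin of the loose one; it stands loose in ring 4, counted counter-clockwise seen from above from the empty ring. z along its axis, bulb to cork.
- ring4 (a point): Centre of ring 4 of the stand, which holds flask 4; like the empty ring.
- jug: Clear glass measuring jug, loose, 120 mm across the rim, 140 mm high, with a handle that reaches 96 mm from its axis on its +y side; origin at the centre of its underside.
- dredger: Steel sugar dredger, loose, 67 mm across, 125 mm high, with a wire handle that reaches 64 mm from its axis on its +x side; origin at the centre of its underside.
- sugar_jar: Glass jar of pearl sugar with a steel cap, loose, 72 mm across, 105 mm high; origin at the centre of its underside.
- plate: White ceramic plate, loose, 210 mm across, 20 mm high; origin at the centre of its underside.
- tong_holder: Fixed spring-loaded holder with a round foot 110 mm across, gripping grey silicone tongs upright, 270 mm high; origin at the centre of its underside.
- stand_foot: The stand's fixed round foot, 180 mm across; origin on the axis, on the shelf. The tree turns on it either way without end, with light friction (0.05 N m). At each place a sprung ball in the catch block snaps into the index wheel: it pulls the tree exactly home from 5 degrees off; getting in or out takes about 0.2 N m. x axis points from the front to the axis.
There are look-alikes about, which are no part of the job. Leave any pink look-alike of the stand_foot alone. What is shaped like the bowl but turquoise is not meant.

How it is judged:
By the outcome, as a careful person would: the job done as asked, in the order asked, and still so for the second after the job is handed in, with the robot touching nothing.
It also fails if it takes over 54 s, if anything falls off the work surface, if the arm or the gripper's body presses on something with over 40 N, if the wrist force passes 120 N, or if a joint passes its speed limit or range.

### The arm

A 7-joint arm with a two-finger parallel gripper is mounted at the origin on the work surface. World frame = base frame: x ahead of the robot, y to its left, z up, the work surface at z = 0. Lengths are in m, angles in degrees, forces in N, time in s.
With the tool pointing down it reaches from about 0.425 to 0.875 m from the base axis. Payload 4.7 kg.
Tool frame: the origin (TCP) lies where the fingers leave the gripper's body, on its centre line; the fingertips stand 70 mm ahead of it and the grasp point (between the pads) lies 51 mm ahead of it (env.tip_reach is the distance from the TCP to the fingertips, in m); z points along the fingers, x is the direction in which the jaws open and shut, and the axes are right-handed (so a half turn about z gives the same grasp; the last joint's range is limited). The gripper opens to 87 mm and grips with 3 to 60 N. Pads are 19 mm wide; open, the fingers measure 117 mm over their backs; the gripper's body (75 mm by 190 mm) begins 51 mm behind the grasp point.
Start: joints at [66.984, 18.392, -4.016, 83.108, 1.295, 78.541, -3.26], TCP at [0.263, -0.595, 0.292] pointing down, gripper open.
Joint ranges: [-163.93, 163.93], [-17.29, 119.83], [-79.2, 71.16], [3.27, 140.29], [-89.18, 269.18], [5.43, 117.66], [-154.24, 154.24]. Speed limits (degrees/s): [147.25, 147.25, 180, 180, 180, 180, 180].

### API

Orientations are given as [roll, pitch, yaw] about the fixed x, y, z axes, in that order (R = Rz(yaw) Ry(pitch) Rx(roll)).
In Python, from cell import env, optics, order gives the robot as it stands.
- The arm moves only by the shell command python3 -m creep 'ROWS' [FORCE]. ROWS is JSON, a list of rows, each a list of 7 numbers: the shift along the tool's x, y, z in cm, then the turn, a rotation vector about the tool's x, y, z in rad, then the opening, from 0 (shut) to 1 (fully open). A call has 1 to 20 rows; each row shifts and turns the pose as measured when the row begins, along the tool's axes as they then stand; what a row does not reach is not made up. A row lasts 1/10 s, in which the tool goes at most 50 mm and 8.59 degrees, less where a joint would pass 70% of its speed; a pose out of reach is approached as far as the arm can. A call with a gripper value outside its range is refused whole. The fingers move at their own pace and stop on an object; FORCE is the grip in N (left out, the last holds). Time passes only in rows, so rows that do not move let the fingers close. It gives the time, the measured TCP pose, the force and the opening at its end, in the units of the state.
- env.get_obs(): the state, without advancing time (a new reading comes with each control period).
- optics.read_camera(name): name is "side" or "top" or "wrist"; returns a dict with "frame" (400x640x3 uint8, blue, green, red), "z_map" (400x640 float32, m along the optical axis (not along the pixel's ray), 0 where there is no reading), "fx", "fy", "cx", "cy" (pixels), "R" (3x3) and "t" (3): a world point X has camera coordinates R X + t; the wrist camera has in their place "hand_eye" (4x4, takes a point from camera to tool coordinates, whose origin is the TCP and whose axes are the tool frame's). Camera axes: x right, y down, z forward; pixel columns grow to the right and rows downward; lengths in m; the calibration is good to about 2 mm. A picture is of the moment at which its call begins: read the wrist's pose just before it.
- order.sign_off(): hands the job in, once; it reports no verdict.
The state is a dict: "time_s": time; "qpos": joint angles; "joint_velocities": joint speeds; "effort": joint torques, N m; "tool_pos": TCP position; "tool_rot": TCP orientation; "force": force on the tool from outside, world axes, zero at the start; "wrist_torque": the same for the moment, N m; "grip_width": finger opening in m.
Only numpy, scipy, OpenCV 4.12 (cv2) and the standard library are available. Lean on these libraries where they do the work, as an engineer would, in place of code of your own. Each camera call takes 0.05 s, during which the arm holds its last target. There are 200 camera calls.

## Working session

There is one attempt and no reset: what is moved stays moved. The work goes in short steps, Python scripts to look and compute and a shell command to move; the robot and the scene stay as the last step left them, time stands still between calls to the robot, and variables do not carry over. Pictures are saved under pics/ and viewed, on a budget of 10 in all, crops included, one or two more only if the job needs it, and the job is handed in when it is done.

```bash
ls; mkdir -p pics
cat > h.py <<'E'
import numpy as np, cv2, json
from cell import env, optics, order
from scipy.spatial.transform import Rotation as Ro
def snap(name):
    o=env.get_obs(); c=optics.read_camera(name)
    T=np.eye(4); T[:3,:3]=Ro.from_euler('xyz',o['tool_rot'],degrees=True).as_matrix(); T[:3,3]=o['tool_pos']
    if 'hand_eye' in c: M=T@np.array(c['hand_eye'])
    else:
        M=np.eye(4); R=np.array(c['R']); M[:3,:3]=R.T; M[:3,3]=-R.T@np.array(c['t'])
    c['M']=M; return c
def cloud(c):
    z=c['z_map']; v,u=np.mgrid[:z.shape[0],:z.shape[1]]
    P=np.stack([(u-c['cx'])/c['fx']*z,(v-c['cy'])/c['fy']*z,z],-1)
    W=P@c['M'][:3,:3].T+c['M'][:3,3]; W[z==0]=np.nan; return W
def ray(c,u,v,h):
    d=c['M'][:3,:3]@np.array([(u-c['cx'])/c['fx'],(v-c['cy'])/c['fy'],1]); o=c['M'][:3,3]
    return o+d*(h-o[2])/d[2]
def proj(c,X):
    p=c['M'][:3,:3].T@(np.array(X)-c['M'][:3,3]); return p[0]/p[2]*c['fx']+c['cx'],p[1]/p[2]*c['fy']+c['cy']
E
python3 - <<'E'
from h import *
import pickle
print(env.get_obs())
for n in('top','side'):
    c=snap(n); pickle.dump(c,open(n+'.pkl','wb')); cv2.imwrite(f'pics/{n}0.png',c['frame']); print(n,c['M'].round(3).tolist(),c['fx'])
E
```

```text
pics
{'time_s': 0.0, 'qpos': array([66.98591445, 18.43840011, -4.01465628, 83.17408254,  1.29322757,
       78.54259735, -3.26170413]), 'joint_velocities': array([-0.06070659, -0.13506172, -0.05158335, -0.02098037,  0.0105991 ,
        0.06226028, -0.01976374]), 'effort': array([ 1.11367656e-04, -4.91289175e+01, -4.04097140e-01, -3.12528670e+01,
       -6.38931803e-02,  4.37049405e-02,  1.60246013e-04]), 'tool_pos': array([ 0.26231944, -0.59425172,  0.29117593]), 'tool_rot': array([ 1.79995621e+02,  1.09937421e-01, -6.61790756e+01]), 'force': array([-0.30823931, -0.61309309,  0.67487055]), 'wrist_torque': array([ 0.07066107, -0.01506617, -0.02504384]), 'grip_width': 0.08686384525807674}
top [[-0.007, -0.982, 0.19, 0.259], [-1.0, 0.004, -0.016, 0.014], [0.015, -0.19, -0.982, 1.34], [0.0, 0.0, 0.0, 1.0]] 460.81876219833714
side [[-0.936, -0.23, 0.268, 0.118], [-0.353, 0.646, -0.677, 0.99], [-0.017, -0.728, -0.686, 1.142], [0.0, 0.0, 0.0, 1.0]] 476.4273643897223
```

View pics/top0.png

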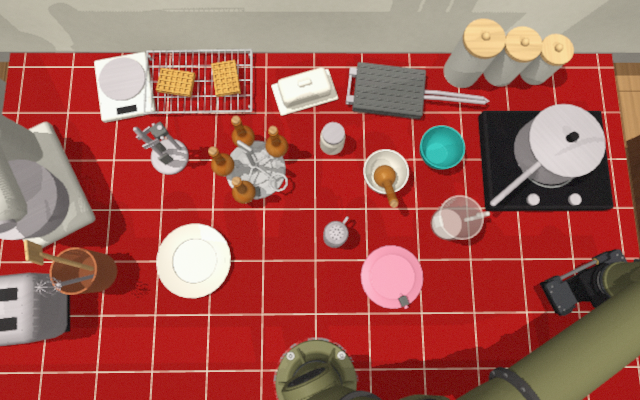

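View pics/side0.png

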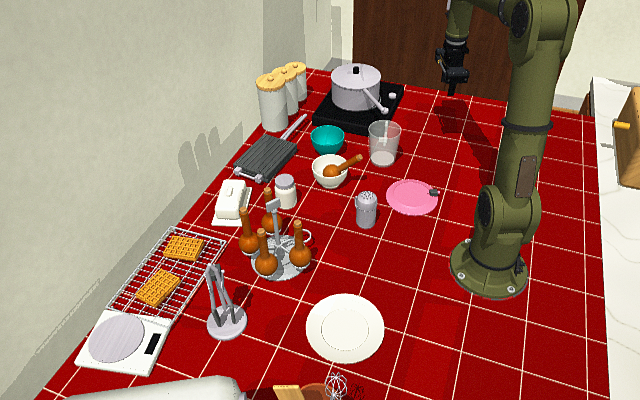

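The amber flask leans in the white bowl at top (386,175), with its cork towards the robot at (393,203). The turquoise bowl at (442,148) and the pink foot at (392,277) are look-alikes. The real stand is at (257,170), with its empty ring near (279,184). I'll confirm this in an enlarged crop.

Run:
```python
from h import *
import pickle
t=pickle.load(open('top.pkl','rb')); s=pickle.load(open('side.pkl','rb'))
a=cv2.resize(t['frame'][110:215,200:300],None,fx=4,fy=4,interpolation=cv2.INTER_CUBIC)
b=cv2.resize(t['frame'][140:215,355:415],None,fx=5.6,fy=5.6,interpolation=cv2.INTER_CUBIC)
b=b[:420,:400]; b=cv2.copyMakeBorder(b,0,420-b.shape[0],0,0,0)
cv2.imwrite('pics/crop.png',np.hstack([a,b]))
W=cloud(t); 
# bowl & flask
for (u,v) in [(386,170),(393,203),(391,195),(388,188),(384,176),(257,170),(262,170),(279,184),(242,127),(275,137),(215,155),(237,183)]:
    print((u,v),W[v,u].round(3))
# amber segmentation
for n,c,box in(('top',t,(360,150,412,212)),('side',s,(318,150,366,185))):
    f=c['frame'].astype(int); m=(f[...,2]>90)&(f[...,1]>35)&(f[...,1]<170)&(f[...,0]<f[...,1]*.8); k=np.zeros_like(m); k[box[1]:box[3],box[0]:box[2]]=1; m&=k
    P=cloud(c)[m]; print(n,m.sum(),np.nanmean(P,0).round(3),np.nanmin(P,0).round(3),np.nanmax(P,0).round(3))
```

```text
(386, 170) [ 0.579 -0.204  0.071]
(393, 203) [ 0.471 -0.206  0.145]
(391, 195) [ 0.495 -0.204  0.131]
(388, 188) [ 0.52  -0.201  0.105]
(384, 176) [ 0.561 -0.197  0.073]
(257, 170) [0.592 0.168 0.023]
(262, 170) [0.583 0.15  0.06 ]
(279, 184) [0.554 0.104 0.007]
(242, 127) [0.676 0.194 0.16 ]
(275, 137) [0.639 0.104 0.187]
(215, 155) [0.586 0.255 0.203]
(237, 183) [0.512 0.196 0.207]
top 590 [ 0.539 -0.202  0.083] [ 0.461 -0.249 -0.008] [ 0.604 -0.17   0.147]
side 350 [ 0.535 -0.196  0.087] [ 0.462 -0.381 -0.002] [ 0.6   -0.168  0.15 ]
```

View pics/crop.png

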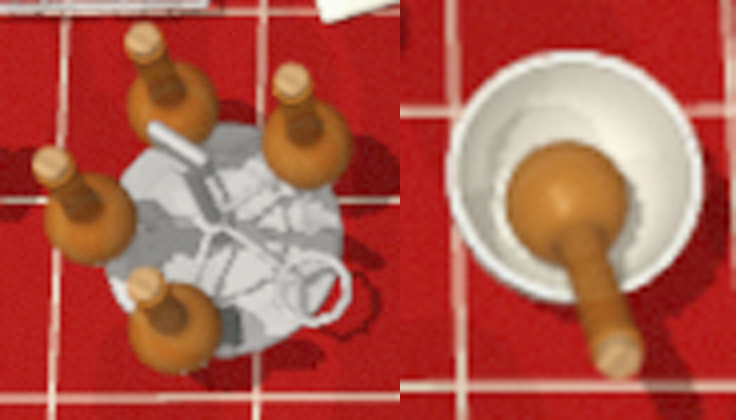

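The crop confirms it: one amber flask in the white bowl, an empty ring at top (280,182), and the dark catch block at about (258,191). The block sits clockwise of the empty ring, as described. Next I'll fit the stand and the flask.

```bash
cat > fit.py <<'E'
from h import *
import pickle
from scipy.optimize import least_squares
t=pickle.load(open('top.pkl','rb')); s=pickle.load(open('side.pkl','rb'))
W=cloud(t)
C=np.array([ray(t,200+u/4,110+v/4,.212)[:2] for u,v in[(292,82),(144,42),(52,166),(147,284)]])
e=ray(t,280,182,.047)[:2]; g=ray(t,200+177/4,110+143/4,.244)[:2]; b=ray(t,200+230/4,110+325/4,.03)[:2]
print('corks',C.round(3).tolist(),'empty',e,'grip',g,'block',b)
def f(p):
    r=[]
    for k,q in enumerate([e,*C]):
        a=p[2]+k*np.radians(72); r+=list(p[:2]+.085*np.array([np.cos(a),np.sin(a)])-q)
    return r
r=least_squares(f,[.59,.16,np.arctan2(-.06,-.04)]); print('axis',r.x[:2],'empty ang',np.degrees(r.x[2]),'res',r.fun.round(3))
d=b-r.x[:2]; print('block ang',np.degrees(np.arctan2(d[1],d[0])),'dist',np.hypot(*d))
# grip top points
m=(W[...,2]>.215)&(W[...,2]<.26)&(np.abs(W[...,0]-.59)<.05)&(np.abs(W[...,1]-.16)<.06)
P=W[m]; print(len(P),P.mean(0))
if len(P)>8: 
    (x,y),(w,h),a=cv2.minAreaRect(P[:,:2].astype(np.float32)); print('rect',x,y,w,h,a)
# bowl rim
m=(W[...,2]>.069)&(W[...,2]<.085)&(np.hypot(W[...,0]-.56,W[...,1]+.2)<.085)
f_=t['frame'].astype(int); m&=(f_.min(-1)>130)
Q=W[m]; R=least_squares(lambda p:np.hypot(Q[:,0]-p[0],Q[:,1]-p[1])-p[2],[.56,-.2,.062],loss='soft_l1',f_scale=.002); print('bowl',R.x,len(Q))
# flask model fit: sphere + neck cylinder on both clouds
Ps=[]
for c,box in((t,(360,150,412,212)),(s,(318,150,366,185))):
    f_=c['frame'].astype(int); m=(f_[...,2]>60)&(f_[...,0]<f_[...,1]*.75)&(f_[...,1]>.3*f_[...,2])
    k=np.zeros_like(m); k[box[1]:box[3],box[0]:box[2]]=1; m&=k
    X=cloud(c)[m]; Ps.append(X[X[:,2]>.03])
def sd(p,X):
    d=np.array([np.cos(p[3])*np.cos(p[4]),np.cos(p[3])*np.sin(p[4]),np.sin(p[3])]); q=X-p[:3]; h=q@d
    rad=np.linalg.norm(q-np.outer(h,d),axis=1); 
    ds=np.linalg.norm(q,axis=1)-.033; dn=np.hypot(np.maximum(rad,0)-.012,np.maximum(h-136+135.864,0))
    return np.where(np.abs(ds)<np.abs(dn),ds,dn)
for X in Ps+[np.vstack(Ps)]:
    R=least_squares(sd,[.565,-.197,.045,.75,np.pi],args=(X,),loss='soft_l1',f_scale=.002); print('flask bulb',R.x[:3].round(4),'elev,az',np.degrees(R.x[3:]),len(X),np.median(abs(sd(R.x,X))))
E
python3 fit.py
```

```text
corks [[0.648, 0.107], [0.675, 0.202], [0.593, 0.258], [0.516, 0.196]] empty [0.55056815 0.09879612] grip [0.59806842 0.17484436] block [0.52716918 0.16474948]
axis [0.59674522 0.17246572] empty ang -123.3685634947359 res [-0.001  0.003  0.001 -0.001  0.001  0.    -0.    -0.001 -0.001 -0.001]
block ang -173.67154634271958 dist 0.0700026084059529
100 [0.59587675 0.17552023 0.23746457]
rect 0.5981225371360779 0.17667275667190552 0.043932847678661346 0.009873085655272007 56.10726547241211
bowl [ 0.57392879 -0.20000608  0.06159377] 233
flask bulb [ 0.5673 -0.2011  0.0421] elev,az [ 44.26413577 184.23127032] 548 0.0012199866507656906
flask bulb [ 0.5663 -0.2012  0.0434] elev,az [ 44.61384213 184.96489822] 350 0.0017650191646639704
flask bulb [ 0.5671 -0.201   0.0424] elev,az [ 44.36772166 184.70208871] 898 0.0014263435692753144
```

```bash
cat >> h.py <<'E'
def frame(z,xaz):
    z=np.array(z,float); z/=np.linalg.norm(z); a=np.radians(xaz); x=np.array([np.cos(a),np.sin(a),0]); x-=z*(x@z); x/=np.linalg.norm(x)
    return np.c_[x,np.cross(z,x),z]
def todo(pos,R=None):
    o=env.get_obs(); T=Ro.from_euler('xyz',o['tool_rot'],degrees=True).as_matrix()
    d=100*T.T@(np.array(pos)-o['tool_pos']); print('t',round(o['time_s'],2),'pos',o['tool_pos'].round(4),'rot',o['tool_rot'].round(1),'grip',round(o['grip_width'],4),'F',o['force'].round(1))
    print('shift cm (tool)',d.round(2))
    if R is not None:
        w=Ro.from_matrix(T.T@R).as_rotvec(); print('turn rad',w.round(3),'rows',np.ceil(np.degrees(np.linalg.norm(w))/8.5),'shift after turn',(100*R.T@(np.array(pos)-o['tool_pos'])).round(2))
    print('q',o['qpos'].round(0))
def fl(el=44.4,az=184.6):
    e,a=np.radians([el,az]); return np.array([np.cos(e)*np.cos(a),np.cos(e)*np.sin(a),np.sin(e)])
B=np.array([.567,-.201,.0424])
E
python3 -c "
from h import *
a=fl(); print(B+a*.158); todo(B+a*.158+[0,0,.09],frame(-a,-85.4))"
```

```text
[ 0.45447694 -0.21005339  0.15294681]
t 0.1 pos [ 0.2623 -0.5943  0.2913] rot [ 1.80e+02  1.00e-01 -6.62e+01] grip 0.0868 F [ 1.6  0.2 -0.6]
shift cm (tool) [-27.38 -33.1    4.88]
turn rad [0.789 0.135 0.317] rows 6.0 shift after turn [-36.76 -12.1   19.27]
q [67. 18. -4. 83.  1. 79. -3.]
```

```bash
python3 -m creep '[[-2.7,-3.3,0,0,0,0,1],[-2.7,-3.3,0,0,0,0,1],[-2.7,-3.3,0,0,0,0,1],[-2.7,-3.3,0,0,0,0,1],[-2.7,-3.3,0,0,0,0,1],[-2.7,-3.3,0,0,0,0,1],[-2.7,-3.3,0,0,0,0,1],[-2.7,-3.3,0,0,0,0,1],[-2.7,-3.3,0,0,0,0,1],[-2.7,-3.3,0,0,0,0,1],[0,0,0,0.13,0.022,0.053,1],[0,0,0,0.13,0.022,0.053,1],[0,0,0,0.13,0.022,0.053,1],[0,0,0,0.13,0.022,0.053,1],[0,0,0,0.13,0.022,0.053,1],[0,0,0,0.13,0.022,0.053,1],[0,0,0,0,0,0,1]]'
python3 -c "
from h import *
a=fl(); todo(B+a*.158+[0,0,.09],frame(-a,-85.4))
c=snap('wrist'); cv2.imwrite('pics/w1.png',c['frame']); print([proj(c,B+a*s) for s in(0,.1,.14)])"
```

```text
time_s: 1.8
tool_pos: [0.4626, -0.1971, 0.2791]
tool_rot: [-134.0, 1.1, -86.0]
force: [-1.4, 0.3, -0.0]
grip_width: 0.0868
t 1.8 pos [ 0.4626 -0.1971  0.2791] rot [-134.     1.1  -86. ] grip 0.0868 F [-1.4  0.3 -0. ]
shift cm (tool) [1.31 3.21 1.85]
turn rad [-0.007  0.006 -0.02 ] rows 1.0 shift after turn [1.23 3.23 1.88]
q [ 47. -17.  -9. 131. -53.  41. -15.]
[(np.float64(328.0211325921712), np.float64(261.21372323747914)), (np.float64(331.9915334857754), np.float64(316.2635847237178)), (np.float64(334.485762013772), np.float64(350.84622226100635))]
```

View pics/w1.png

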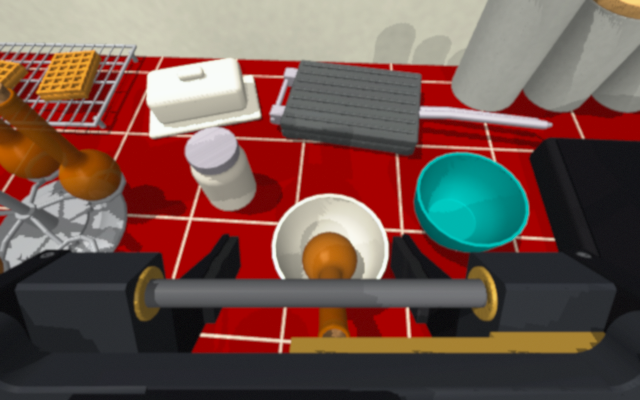

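The projected flask points land on the flask in the wrist view: bulb at (330,257), cork at (334,330). Moving down onto the neck.

```bash
python3 -m creep '[[0.6,1.6,0.95,-0.007,0.006,-0.02,1],[0.6,1.6,0.95,0,0,0,1],[0,1.6,1.57,0,0,0,1],[0,1.6,1.57,0,0,0,1],[0,0,0,0,0,0,1]]'
python3 -c "
from h import *
a=fl(); todo(B+a*.158,frame(-a,-85.4))"
```

```text
time_s: 2.35
tool_pos: [0.4618, -0.2107, 0.2073]
tool_rot: [-134.6, -1.2, -84.1]
force: [-0.5, -0.4, 0.9]
grip_width: 0.087
t 2.35 pos [ 0.4618 -0.2107  0.2073] rot [-134.6   -1.2  -84.1] grip 0.087 F [-0.5 -0.4  0.9]
shift cm (tool) [-0.25  4.37  3.3 ]
turn rad [0.004 0.001 0.03 ] rows 1.0 shift after turn [-0.12  4.39  3.29]
q [ 45. -10.  -6. 135. -61.  35.   1.]
```

```bash
python3 -m creep '[[-0.05,1.5,1.1,0.004,0,0.03,1],[-0.05,1.5,1.1,0,0,0,1],[0,1.2,0.9,0,0,0,1],[0,0.2,0.2,0,0,0,1],[0,0,0,0,0,0,1]]'
python3 -c "
from h import *
a=fl(); todo(B+a*.158,frame(-a,-85.4))"
```

```text
time_s: 2.85
tool_pos: [0.4633, -0.2118, 0.1635]
tool_rot: [-133.9, -0.6, -84.5]
force: [-0.9, 0.3, -0.8]
grip_width: 0.0872
t 2.85 pos [ 0.4633 -0.2118  0.1635] rot [-133.9   -0.6  -84.5] grip 0.0872 F [-0.9  0.3 -0.8]
shift cm (tool) [-0.27  1.35  0.11]
turn rad [-0.009  0.004  0.018] rows 1.0 shift after turn [-0.24  1.36  0.12]
q [ 43.  -5.  -5. 137. -72.  32.  13.]
```

```bash
python3 -m creep '[[-0.15,0.9,0.1,-0.009,0.004,0.018,1],[-0.1,0.6,0.1,0,0,0,1],[0,0.3,0,0,0,0,1],[0,0,0,0,0,0,1]]'
python3 -c "
from h import *
a=fl(); todo(B+a*.158,frame(-a,-85.4))"
```

```text
time_s: 3.25
tool_pos: [0.4535, -0.2111, 0.1525]
tool_rot: [-134.2, -0.2, -85.3]
force: [-1.2, 0.3, 0.2]
grip_width: 0.0866
t 3.25 pos [ 0.4535 -0.2111  0.1525] rot [-134.2   -0.2  -85.3] grip 0.0866 F [-1.2  0.3  0.2]
shift cm (tool) [-0.1  -0.11  0.05]
turn rad [-0.004 -0.002  0.003] rows 1.0 shift after turn [-0.1  -0.11  0.05]
q [ 44.  -5.  -5. 139. -74.  31.  15.]
```

Grasp pose reached. Now close and lift straight up, which is tool (0,-0.7,-0.7).

```bash
python3 -m creep '[[0,0,0,0,0,0,0.2],[0,0,0,0,0,0,0.1],[0,0,0,0,0,0,0.1],[0,0,0,0,0,0,0.1],[0,0,0,0,0,0,0.1],[0,0,0,0,0,0,0.1],[0,0,0,0,0,0,0.1],[0,0,0,0,0,0,0.1]]' 40
python3 -c "
from h import *
todo(B)"
```

```text
time_s: 4.05
tool_pos: [0.4537, -0.2113, 0.1531]
tool_rot: [-134.2, -0.2, -85.3]
force: [-0.3, -0.5, 0.0]
grip_width: 0.0309
t 4.05 pos [ 0.4537 -0.2113  0.1531] rot [-134.2   -0.2  -85.3] grip 0.0309 F [-0.3 -0.5  0. ]
shift cm (tool) [-0.15  0.02 15.87]
q [ 44.  -5.  -5. 139. -74.  31.  15.]
```

```bash
python3 -m creep '[[0,0,0,0,0,0,0.1],[0,0,0,0,0,0,0.1],[0,0,0,0,0,0,0.1],[0,0,0,0,0,0,0.1],[0,0,0,0,0,0,0.1]]' 40
python3 -c "
from h import *
todo(B)"
```

```text
time_s: 4.55
tool_pos: [0.4537, -0.2112, 0.1531]
tool_rot: [-134.1, -0.2, -85.3]
force: [-0.3, -0.1, 0.3]
grip_width: 0.023
t 4.55 pos [ 0.4537 -0.2112  0.1531] rot [-134.1   -0.2  -85.3] grip 0.023 F [-0.3 -0.1  0.3]
shift cm (tool) [-0.13  0.02 15.87]
q [ 44.  -5.  -5. 139. -74.  31.  15.]
```

```bash
python3 -m creep '[[0,-0.6,-0.6,0,0,0,0],[0,-0.9,-0.9,0,0,0,0],[0,-1.2,-1.2,0,0,0,0],[0,-1.2,-1.2,0,0,0,0],[0,-1.2,-1.2,0,0,0,0],[0,-1.2,-1.2,0,0,0,0],[0,-1.2,-1.2,0,0,0,0],[0,0,0,0,0,0,0]]' 45
python3 -c "
from h import *
todo(B)
c=snap('top');cv2.imwrite('pics/t2.png',cv2.resize(c['frame'][120:240,220:430],None,fx=3.5,fy=3.5))
c=snap('side');cv2.imwrite('pics/s2.png',cv2.resize(c['frame'][100:240,280:480],None,fx=3.5,fy=3.5))"
```

```text
time_s: 5.35
tool_pos: [0.4474, -0.2076, 0.2535]
tool_rot: [-135.1, 0.1, -85.1]
force: [0.6, -0.2, -1.6]
grip_width: 0.0233
t 5.35 pos [ 0.4474 -0.2076  0.2535] rot [-1.351e+02  1.000e-01 -8.510e+01] grip 0.0233 F [ 0.6 -0.2 -1.6]
shift cm (tool) [ 0.42  6.41 23.41]
q [ 47. -16.  -7. 133. -54.  41. -10.]
```

View pics/s2.png

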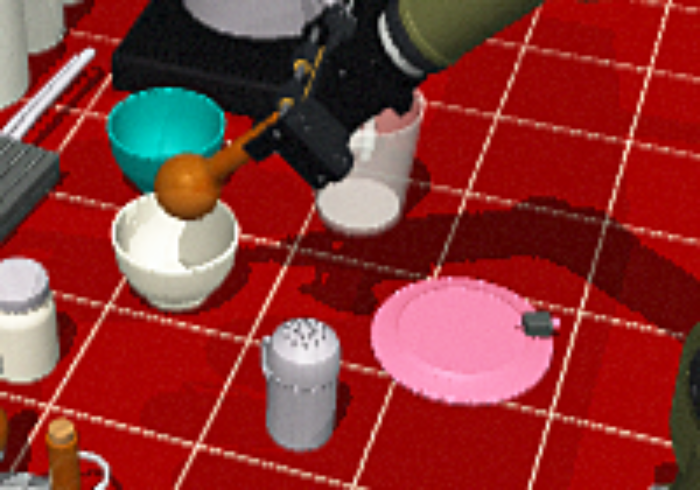

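The flask is held in line with the fingers and clear of the bowl, which stayed put. Standing it upright while raising.

```bash
python3 -m creep '[[0,-1.4,-1.4,-0.1,0,0,0],[0,-1.2,-1.5,-0.13,0,0,0],[0,-1,-1.6,-0.13,0,0,0],[0,-0.8,-1.7,-0.13,0,0,0],[0,-0.5,-1.7,-0.13,0,0,0],[0,-0.2,-1.7,-0.13,0,0,0],[0,0,0,-0.04,0,0,0],[0,0,0,0,0,0,0]]'
python3 -c "
from h import *
ax=np.array([.5967,.1725]);a=np.radians(-123.4);e=ax+.085*np.array([np.cos(a),np.sin(a)]); print(e)
todo([*e,.36],frame([0,0,-1],-33.4))"
```

```text
time_s: 6.25
tool_pos: [0.4423, -0.2037, 0.3488]
tool_rot: [176.6, 1.7, -85.1]
force: [-0.2, -0.2, -3.2]
grip_width: 0.0233
[0.54990914 0.10153793]
t 6.25 pos [ 0.4423 -0.2037  0.3488] rot [176.6   1.7 -85.1] grip 0.0233 F [-0.2 -0.2 -3.2]
shift cm (tool) [-29.52 -13.27  -1.04]
turn rad [ 0.042  0.054 -0.902] rows 7.0 shift after turn [ -7.82 -31.41  -1.12]
q [ 51.   1. -30.  97.   0.  86. -64.]
```

```bash
python3 -m creep '[[0,0,0,0.006,0.008,-0.13,0],[0,0,0,0.006,0.008,-0.13,0],[0,0,0,0.006,0.008,-0.13,0],[0,0,0,0.006,0.008,-0.13,0],[0,0,0,0.006,0.008,-0.13,0],[0,0,0,0.006,0.008,-0.13,0],[0,0,0,0.006,0.008,-0.13,0],[-0.9,-3.5,-0.1,0,0,0,0],[-0.9,-3.5,-0.1,0,0,0,0],[-0.9,-3.5,-0.1,0,0,0,0],[-0.9,-3.5,-0.1,0,0,0,0],[-0.9,-3.5,-0.1,0,0,0,0],[-0.9,-3.5,-0.1,0,0,0,0],[-0.9,-3.5,0,0,0,0,0],[0,0,0,0,0,0,0],[0,0,0,0,0,0,0]]'
cat > chk.py <<'E'
from h import *
import pickle
ax=np.array([.5967,.1725]);a=np.radians(-123.4);e=ax+.085*np.array([np.cos(a),np.sin(a)])
todo([*e,.36],frame([0,0,-1],-33.4))
o=env.get_obs(); p=o['tool_pos']; zt=Ro.from_euler('xyz',o['tool_rot'],degrees=True).as_matrix()[:,2]
bx=p+zt*.158
X=[]
for n in('top','side'):
    c=snap(n); pickle.dump(c,open(n+'2.pkl','wb')); f_=c['frame'].astype(int); m=(f_[...,2]>60)&(f_[...,0]<f_[...,1]*.75)&(f_[...,1]>.3*f_[...,2])
    W=cloud(c); q=W-bx; h=-(q@zt); rad=np.linalg.norm(q+h[...,None]*zt,axis=-1)
    m&=(rad<.045)&(h<.1)&(h>-.045); Y=W[m]
    r=least_squares(lambda s:np.linalg.norm(Y[np.linalg.norm(Y-bx,axis=1)<.05]-s,axis=1)-.033,bx,loss='soft_l1',f_scale=.002) if m.sum()>30 else None
    print(n,m.sum(),'bulb',r.x.round(4) if r else None); X.append(Y)
X=np.vstack(X)
def sd(p):
    d=np.array([p[3],p[4],1]); d/=np.linalg.norm(d); q=X-p[:3]; h=q@d; rad=np.linalg.norm(q-np.outer(h,d),axis=1)
    ds=np.linalg.norm(q,axis=1)-.033; dn=rad-.012; return np.where(abs(ds)<abs(dn),ds,dn)
r=least_squares(sd,[*bx,0,0],loss='soft_l1',f_scale=.002); print('expected bulb',bx.round(4),'fit',r.x[:3].round(4),'tilt deg x,y',np.degrees(np.arctan(r.x[3:])).round(1),'tool tilt',np.degrees(-zt[:2]).round(1))
E
sed -i 's/^import pickle/import pickle\nfrom scipy.optimize import least_squares/' chk.py; python3 chk.py
python3 - <<'E'
from h import *
c=snap('wrist'); cv2.imwrite('pics/w3.png',c['frame'])
E
```

```text
time_s: 7.85
tool_pos: [0.5049, 0.0477, 0.3346]
tool_rot: [-178.6, 1.4, -31.0]
force: [-0.1, -1.2, -2.4]
grip_width: 0.023
t 7.85 pos [0.5049 0.0477 0.3346] rot [-178.6    1.4  -31. ] grip 0.023 F [-0.1 -1.2 -2.4]
shift cm (tool) [ 1.03 -6.99 -2.39]
turn rad [-0.024  0.024  0.042] rows 1.0 shift after turn [ 0.8  -6.97 -2.54]
q [ 37.   2. -45.  98.  -0.  81. -39.]
top 0 bulb None
side 468 bulb [0.5036 0.0538 0.1765]
expected bulb [0.5036 0.0529 0.1767] fit [0.5036 0.0542 0.1749] tilt deg x,y [ 0.1 -2.4] tool tilt [ 0.5 -1.9]
```

View pics/w3.png

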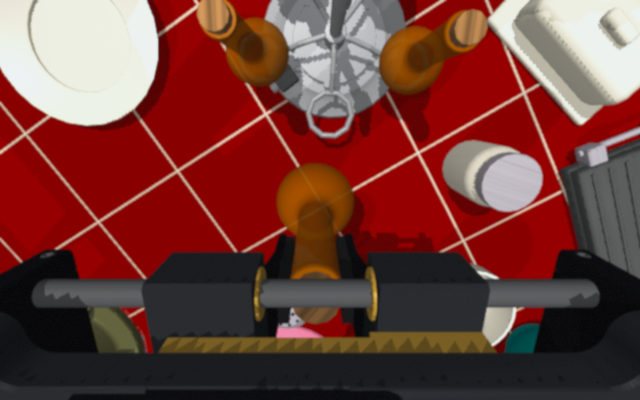

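The held flask is in line with the tool to about 0.5°. In this view the empty ring is centred at about (330,116), and the dark catch block shows at about (288,78) beside flask 4. Cross-checking the ring with the wrist view.

Run:
```python
from h import *
c=snap('wrist'); 
for u,v,h in((330,116,.046),(288,78,.03),(333,38,.047)): print(ray(c,u,v,h).round(4))
W=cloud(c); m=(W[...,2]>.036)&(W[...,2]<.056)&(np.hypot(W[...,0]-.55,W[...,1]-.1015)<.034)&(c['frame'].min(-1)>60)
P=W[m]; (x,y),r=cv2.minEnclosingCircle(P[:,:2].astype(np.float32)); print(len(P),'ring',x,y,r,P[:,2].mean())
m=(W[...,2]>.02)&(W[...,2]<.036)&(c['frame'].max(-1)<70)&(np.hypot(W[...,0]-.51,W[...,1]-.16)<.05); P=W[m]; print('dark',len(P),P.min(0).round(3) if len(P) else '',P.max(0).round(3) if len(P) else '')
```

```text
[0.5531 0.1028 0.046 ]
[0.5325 0.1664 0.03  ]
[0.5982 0.1732 0.047 ]
686 ring 0.5534883141517639 0.10613708198070526 0.028205908834934235 0.045501687484639786
dark 307 [0.516 0.158 0.02 ] [0.541 0.18  0.031]
```

```bash
sed -i 's/^a=.*//; s/;a=np.radians(-123.4);e=.*/;e=np.array([.552,.102])/' chk.py
python3 -m creep '[[0,0,0,-0.024,0.024,0.042,0],[0.2,-2.4,0,0,0,0,0],[0.2,-2.4,0,0,0,0,0],[0.2,-2.4,0,0,0,0,0],[0,0,0,0,0,0,0],[0,0,0,0,0,0,0]]'; python3 chk.py
```

```text
time_s: 8.65
tool_pos: [0.5522, 0.0944, 0.3341]
tool_rot: [179.7, -0.2, -34.7]
force: [0.2, 0.7, -2.6]
grip_width: 0.0231
t 8.65 pos [0.5522 0.0944 0.3341] rot [179.7  -0.2 -34.7] grip 0.0231 F [ 0.2  0.7 -2.6]
shift cm (tool) [-0.44 -0.6  -2.6 ]
turn rad [ 0.005 -0.003 -0.022] rows 1.0 shift after turn [-0.44 -0.63 -2.59]
q [ 30.  11. -48.  91.   8.  82. -54.]
top 0 bulb None
side 469 bulb [0.5528 0.0937 0.176 ]
expected bulb [0.5522 0.0935 0.1761] fit [0.5528 0.094  0.1744] tilt deg x,y [-0.4  0.3] tool tilt [0.  0.3]
```

```bash
python3 -m creep '[[-0.4,-0.6,0,0.004,0,-0.02,0],[0,0,0,0,0,0,0],[0,0,2,0,0,0,0],[0,0,2,0,0,0,0],[0,0,2,0,0,0,0],[0,0,1.5,0,0,0,0],[0,0,1,0,0,0,0],[0,0,0,0,0,0,0],[0,0,0,0,0,0,0]]'; python3 chk.py
python3 - <<'E'
from h import *
c=snap('wrist'); cv2.imwrite('pics/w4.png',c['frame'])
E
```

```text
time_s: 9.65
tool_pos: [0.5523, 0.0978, 0.2486]
tool_rot: [179.9, -0.6, -33.8]
force: [0.6, 0.1, -2.1]
grip_width: 0.0232
t 9.65 pos [0.5523 0.0978 0.2486] rot [179.9  -0.6 -33.8] grip 0.0232 F [ 0.6  0.1 -2.1]
shift cm (tool) [ -0.15  -0.32 -11.14]
turn rad [ 0.001 -0.01  -0.007] rows 1.0 shift after turn [ -0.26  -0.33 -11.14]
q [ 29.  14. -48.  98.  11.  72. -55.]
top 0 bulb None
side 307 bulb [0.5541 0.097  0.0909]
expected bulb [0.5536 0.0968 0.0906] fit [0.5538 0.0971 0.0889] tilt deg x,y [-0.6  0.1] tool tilt [-0.5  0.4]
```

View pics/w4.png

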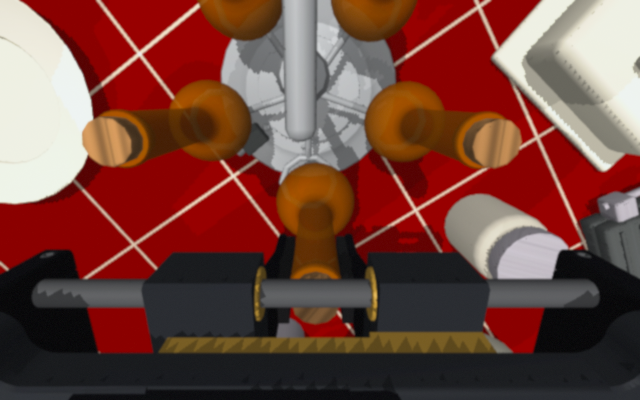

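The bulb is about 5 mm to the tool's +x and 4 mm short radially. The arc of the ring shows behind it at (300,168). Correcting that, then lowering gently.

```bash
python3 -m creep '[[-0.4,-0.3,0,0,-0.01,0,0],[-0.2,-0.2,0,0,0,0,0],[0,0,0,0,0,0,0],[0,0,0,0,0,0,0]]'; python3 chk.py
```

```text
time_s: 10.2
tool_pos: [0.551, 0.1067, 0.2508]
tool_rot: [-179.9, -0.1, -33.8]
force: [-0.7, -0.4, -2.9]
grip_width: 0.023
t 10.2 pos [0.551  0.1067 0.2508] rot [-1.799e+02 -1.000e-01 -3.380e+01] grip 0.023 F [-0.7 -0.4 -2.9]
shift cm (tool) [  0.37   0.32 -10.92]
turn rad [-0.002 -0.002 -0.006] rows 1.0 shift after turn [  0.34   0.34 -10.92]
q [ 28.  14. -48.  98.  11.  73. -56.]
top 0 bulb None
side 288 bulb [0.5525 0.1073 0.0928]
expected bulb [0.5514 0.1067 0.0928] fit [0.5521 0.1073 0.0912] tilt deg x,y [-0.8 -0.2] tool tilt [-0.2 -0. ]
```

```bash
python3 -m creep '[[0.15,0.2,0.3,0,0,0,0],[0,0,0.5,0,0,0,0],[0,0,0.4,0,0,0,0],[0,0,0.3,0,0,0,0],[0,0,0,0,0,0,0],[0,0,0,0,0,0,0]]'; python3 chk.py
```

```text
time_s: 10.9
tool_pos: [0.5508, 0.1032, 0.2335]
tool_rot: [-180.0, -0.1, -33.8]
force: [-0.1, -0.6, -1.6]
grip_width: 0.0231
t 10.9 pos [0.5508 0.1032 0.2335] rot [-1.80e+02 -1.00e-01 -3.38e+01] grip 0.0231 F [-0.1 -0.6 -1.6]
shift cm (tool) [  0.18   0.03 -12.65]
turn rad [-0.    -0.001 -0.007] rows 1.0 shift after turn [  0.17   0.04 -12.65]
q [ 28.  15. -48.  99.  12.  71. -56.]
top 0 bulb None
side 259 bulb [0.5523 0.1034 0.0762]
expected bulb [0.551  0.1031 0.0755] fit [0.5516 0.1032 0.0739] tilt deg x,y [-0.5 -0. ] tool tilt [-0.1  0. ]
```

```bash
python3 -m creep '[[0,0,0.2,0,0,0,0],[0,0,0.15,0,0,0,0],[0,0,0.1,0,0,0,0],[0,0,0,0,0,0,0]]'; python3 -m creep '[[0,0,0.1,0,0,0,0],[0,0,0,0,0,0,0],[0,0,0,0,0,0,0]]'; python3 chk.py
```

```text
time_s: 11.4
tool_pos: [0.5522, 0.1042, 0.2313]
tool_rot: [-179.8, -0.3, -33.8]
force: [-0.6, 0.3, -1.4]
grip_width: 0.023
time_s: 11.7
tool_pos: [0.5524, 0.1041, 0.2312]
tool_rot: [-179.8, -0.3, -33.8]
force: [-1.1, 0.3, 0.8]
grip_width: 0.0228
t 11.7 pos [0.5524 0.1041 0.2312] rot [-179.8   -0.3  -33.8] grip 0.0228 F [-1.1  0.3  0.8]
shift cm (tool) [  0.16   0.15 -12.88]
turn rad [-0.003 -0.006 -0.007] rows 1.0 shift after turn [  0.08   0.2  -12.88]
q [ 28.  15. -48.  99.  12.  70. -56.]
top 0 bulb None
side 255 bulb [0.554  0.1047 0.0724]
expected bulb [0.5534 0.104  0.0732] fit [0.5538 0.1048 0.071 ] tilt deg x,y [-0.5 -0.4] tool tilt [-0.4  0. ]
```

```bash
python3 -m creep '[[0,0,0.15,0,0,0,0],[0,0,0.1,0,0,0,0],[0,0,0,0,0,0,0]]'; python3 chk.py
```

```text
time_s: 12.1
tool_pos: [0.5528, 0.1041, 0.2313]
tool_rot: [-179.8, -0.4, -33.8]
force: [-0.7, -0.8, -0.6]
grip_width: 0.0229
t 12.1 pos [0.5528 0.1041 0.2313] rot [-179.8   -0.4  -33.8] grip 0.0229 F [-0.7 -0.8 -0.6]
shift cm (tool) [  0.14   0.19 -12.87]
turn rad [-0.003 -0.007 -0.006] rows 1.0 shift after turn [  0.05   0.22 -12.87]
q [ 28.  15. -48.  99.  12.  70. -56.]
top 0 bulb None
side 248 bulb [0.5545 0.1042 0.0719]
expected bulb [0.5541 0.1038 0.0733] fit [0.5544 0.1043 0.0713] tilt deg x,y [-0.8 -0.4] tool tilt [-0.4  0.1]
```

The weight is now mostly on the ring, with the bulb centre at 0.071–0.072 against 0.071 when seated. Tilt is under 1°. Releasing.

```bash
python3 -m creep '[[0,0,0.05,0,0,0,0.3],[0,0,0,0,0,0,0.35],[0,0,0,0,0,0,0.45],[0,0,0,0,0,0,0.5],[0,0,0,0,0,0,0.5],[0,0,0,0,0,0,0.5]]' 20; python3 chk.py
python3 - <<'E'
from h import *
c=snap('wrist'); cv2.imwrite('pics/w5.png',c['frame'])
E
```

```text
time_s: 12.8
tool_pos: [0.5533, 0.1041, 0.2295]
tool_rot: [-179.7, -0.4, -33.8]
force: [-0.5, -0.5, 0.5]
grip_width: 0.0425
t 12.8 pos [0.5533 0.1041 0.2295] rot [-179.7   -0.4  -33.8] grip 0.0425 F [-0.5 -0.5  0.5]
shift cm (tool) [  0.1    0.19 -13.06]
turn rad [-0.004 -0.007 -0.007] rows 1.0 shift after turn [  0.     0.25 -13.05]
q [ 28.  15. -47.  99.  12.  70. -56.]
top 0 bulb None
side 247 bulb [0.5545 0.1038 0.072 ]
expected bulb [0.5547 0.104  0.0715] fit [0.5543 0.1039 0.0713] tilt deg x,y [-0.6  0. ] tool tilt [-0.5  0. ]
```

View pics/w5.png

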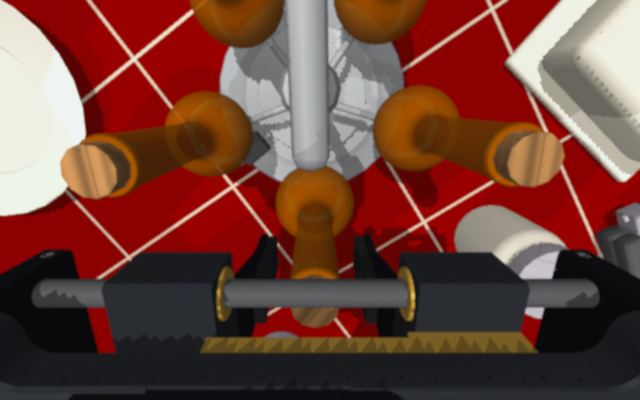

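Flask seated and standing alone. Retreating straight up, then over the turning grip.

```bash
python3 -m creep '[[0,0,-0.8,0,0,0,0.5],[0,0,-1.5,0,0,0,0.5],[0,0,-2,0,0,0,0.5],[0,0,-2.5,0,0,0,0.5],[0,0,-2.5,0,0,0,0.5],[0,0,-2,0,0,0,0.5],[0,-2.5,0,0,0,0,0.5],[0,-2.5,0,0,0,0,0.5],[0,-2,0,0,0,0,0.5],[0,0,0,0,0,0,0.5]]'
python3 - <<'E'
from h import *
todo([.5975,.1745,.278],frame([0,0,-1],-33.0))
c=snap('wrist'); cv2.imwrite('pics/w6.png',c['frame'])
W=cloud(c); m=(W[...,2]>.22)&(W[...,2]<.26)&(np.hypot(W[...,0]-.598,W[...,1]-.175)<.045)
P=W[m]; print(len(P)); 
if len(P)>10: P=P[P[:,2]>.238]; print(cv2.minAreaRect(P[:,:2].astype(np.float32)),P[:,2].mean())
for n in['top']:
    t=snap(n); W=cloud(t)
    m=(W[...,2]>.225)&(W[...,2]<.26)&(np.hypot(W[...,0]-.598,W[...,1]-.175)<.045); P=W[m]; print(n,len(P))
    if len(P)>10: print(cv2.minAreaRect(P[:,:2].astype(np.float32)))
E
```

```text
time_s: 13.95
tool_pos: [0.5935, 0.1638, 0.361]
tool_rot: [-179.3, -1.0, -34.0]
force: [0.0, -0.2, 0.6]
grip_width: 0.0438
t 13.95 pos [0.5935 0.1638 0.361 ] rot [-179.3   -1.   -34. ] grip 0.0438 F [ 0.  -0.2  0.6]
shift cm (tool) [-0.41 -1.02  8.31]
turn rad [-0.011 -0.017 -0.017] rows 1.0 shift after turn [-0.25 -1.12  8.3 ]
q [ 21.  18. -49.  82.  14.  85. -62.]
843
((0.6013080477714539, 0.1771637201309204), (0.04292484372854233, 0.00999723095446825), 57.72194290161133) 0.24213486631457715
top 0
```

View pics/w6.png

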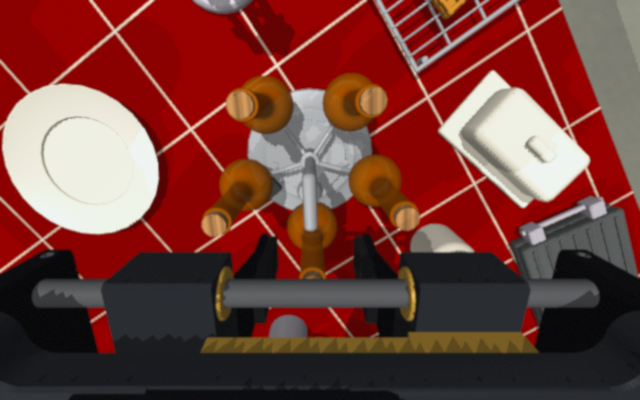

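All five flasks are standing in their rings. The grip is seen end-on at (311,195), lined up with the jaws. Aligning over it.

```bash
python3 -m creep '[[-0.2,-1.4,0,-0.011,-0.017,-0.03,0.5],[0,0,0,0,0,0,0.5],[0,0,1.5,0,0,0,0.5],[0,0,1.5,0,0,0,0.5],[0,0,0,0,0,0,0.5]]'
python3 - <<'E'
from h import *
todo([.5995,.1765,.278],frame([0,0,-1],-32.3))
E
```

```text
time_s: 14.55
tool_pos: [0.5981, 0.168, 0.3297]
tool_rot: [179.6, -0.3, -32.8]
force: [1.2, 0.1, 0.5]
grip_width: 0.0437
t 14.55 pos [0.5981 0.168  0.3297] rot [179.6  -0.3 -32.8] grip 0.0437 F [1.2 0.1 0.5]
shift cm (tool) [-0.36 -0.83  5.17]
turn rad [ 0.007 -0.005 -0.008] rows 1.0 shift after turn [-0.33 -0.8   5.17]
q [ 20.  20. -49.  83.  16.  84. -62.]
```

```bash
python3 -m creep '[[-0.3,-0.8,0,0.005,-0.005,-0.008,0.5],[-0.1,-0.3,0,0,0,0,0.5],[0,0,1.5,0,0,0,0.5],[0,0,1.5,0,0,0,0.5],[0,0,1.3,0,0,0,0.5],[0,0,0.8,0,0,0,0.5],[0,0,0,0,0,0,0.5]]'
python3 - <<'E'
from h import *
todo([.5995,.1765,.278],frame([0,0,-1],-32.3))
E
```

```text
time_s: 15.25
tool_pos: [0.5998, 0.179, 0.2726]
tool_rot: [179.8, 0.1, -32.3]
force: [-0.7, -0.0, 1.0]
grip_width: 0.0436
t 15.25 pos [0.5998 0.179  0.2726] rot [ 1.798e+02  1.000e-01 -3.230e+01] grip 0.0436 F [-0.7 -0.   1. ]
shift cm (tool) [ 0.11  0.23 -0.54]
turn rad [ 0.004  0.002 -0.001] rows 1.0 shift after turn [ 0.11  0.23 -0.54]
q [ 18.  23. -49.  87.  17.  78. -64.]
```

```bash
python3 -m creep '[[0.1,0.2,-0.4,0,0,0,0.5],[0,0,0,0,0,0,0.3],[0,0,0,0,0,0,0.2],[0,0,0,0,0,0,0.15],[0,0,0,0,0,0,0.1],[0,0,0,0,0,0,0],[0,0,0,0,0,0,0],[0,0,0,0,0,0,0],[0,0,0,0,0,0,0],[0,0,0,0,0,0,0]]' 25
python3 - <<'E'
from h import *
todo([.5995,.1765,.278],frame([0,0,-1],-32.3)); print(env.get_obs()['wrist_torque'])
E
```

```text
time_s: 16.25
tool_pos: [0.6, 0.177, 0.2787]
tool_rot: [179.9, 0.0, -32.4]
force: [-0.3, 0.4, -0.6]
grip_width: 0.0105
t 16.25 pos [0.6    0.177  0.2787] rot [179.9   0.  -32.4] grip 0.0105 F [-0.3  0.4 -0.6]
shift cm (tool) [-0.02  0.07  0.07]
turn rad [ 0.002  0.001 -0.001] rows 1.0 shift after turn [-0.02  0.07  0.07]
q [ 19.  22. -49.  87.  17.  79. -63.]
[-0.03279178  0.06077491  0.02121483]
```

```bash
python3 -m creep '[[0,0,0,0,0,0.02,0],[0,0,0,0,0,0.04,0],[0,0,0,0,0,0.05,0],[0,0,0,0,0,0.05,0],[0,0,0,0,0,0.05,0],[0,0,0,0,0,0.05,0],[0,0,0,0,0,0.05,0],[0,0,0,0,0,0.05,0],[0,0,0,0,0,0.05,0],[0,0,0,0,0,0.03,0],[0,0,0,0,0,0,0]]'
python3 - <<'E'
from h import *
todo([.5998,.1768,.278],frame([0,0,-1],-85)); print(env.get_obs()['wrist_torque'])
s=snap('side'); cv2.imwrite('pics/s7.png',cv2.resize(s['frame'][170:300,220:340],None,fx=4.5,fy=4.5))
E
```

```text
time_s: 17.35
tool_pos: [0.6001, 0.177, 0.2787]
tool_rot: [179.9, -0.0, -59.1]
force: [0.5, 0.2, -0.4]
grip_width: 0.0105
t 17.35 pos [0.6001 0.177  0.2787] rot [179.9  -0.  -59.1] grip 0.0105 F [ 0.5  0.2 -0.4]
shift cm (tool) [0.   0.03 0.07]
turn rad [ 0.002 -0.001  0.453] rows 4.0 shift after turn [0.02 0.03 0.07]
q [ 16.  21. -44.  87.  15.  78. -89.]
[-0.05939414  0.04185543 -0.01830188]
```

View pics/s7.png

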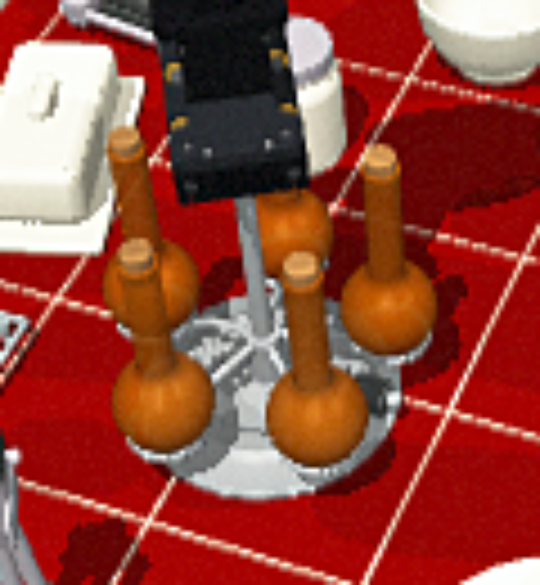

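The tree is turning and all five flasks are upright. The catch block now shows at about (380,390) in the crop, between the front two flasks. Measuring its bearing.

Run:
```python
from h import *
ax=np.array([.599,.1755])
s=snap('side'); W=cloud(s); f=s['frame']
for u,v in [(304,256),(305,258),(303,254),(306,256)]:
    p=W[v,u]; d=p[:2]-ax; print((u,v),f[v,u],p.round(3),np.degrees(np.arctan2(d[1],d[0])).round(1),np.hypot(*d).round(3))
r=np.hypot(W[...,0]-ax[0],W[...,1]-ax[1]); m=(f.max(-1)<75)&(abs(W[...,2]-.025)<.009)&(r<.11)&(r>.05)&(W[...,0]<.57)
P=W[m]; d=P[:,:2]-ax; a=np.degrees(np.arctan2(d[:,1],d[:,0]))%360-360; print(len(P),np.percentile(a,[5,50,95]),np.percentile(r[m],[5,50,95]))
```

```text
(304, 256) [50 50 44] [0.52  0.168 0.029] -174.9 0.079
(305, 258) [60 60 60] [0.514 0.175 0.03 ] -179.7 0.085
(303, 254) [53 55 55] [0.527 0.161 0.027] -168.4 0.074
(306, 256) [65 64 60] [0.514 0.168 0.031] -174.7 0.085
37 [-184.21936199 -178.30699912 -168.08370819] [0.06490357 0.07662325 0.08615944]
```

```bash
python3 -m creep '[[0,0,0,0,0,0.03,0],[0,0,0,0,0,0.05,0],[0,0,0,0,0,0.05,0],[0,0,0,0,0,0.05,0],[0,0,0,0,0,0.05,0],[0,0,0,0,0,0.05,0],[0,0,0,0,0,0.05,0],[0,0,0,0,0,0.04,0],[0,0,0,0,0,0,0]]'
cat > tq.py <<'E'
from h import *
todo([.5998,.1768,.278],frame([0,0,-1],-85)); print('torque',env.get_obs()['wrist_torque'].round(3))
E
python3 tq.py;python3 -m creep '[[0,0,0,0,0,0.03,0],[0,0,0,0,0,0,0]]'; python3 tq.py; python3 -m creep '[[0,0,0,0,0,0.03,0],[0,0,0,0,0,0,0]]'; python3 tq.py
```

```text
time_s: 18.35
tool_pos: [0.6003, 0.177, 0.2788]
tool_rot: [180.0, -0.1, -81.3]
force: [0.3, -1.4, 0.2]
grip_width: 0.0119
t 18.35 pos [0.6003 0.177  0.2788] rot [ 1.80e+02 -1.00e-01 -8.13e+01] grip 0.0119 F [ 0.3 -1.4  0.2]
shift cm (tool) [0.02 0.06 0.08]
turn rad [ 0.    -0.002  0.065] rows 1.0 shift after turn [0.02 0.05 0.08]
q [  13.   20.  -40.   87.   13.   78. -110.]
torque [-0.083 -0.044  0.54 ]
time_s: 18.55
tool_pos: [0.6003, 0.177, 0.2788]
tool_rot: [180.0, -0.1, -83.0]
force: [0.1, -0.5, -0.6]
grip_width: 0.0117
t 18.55 pos [0.6003 0.177  0.2788] rot [ 1.8e+02 -1.0e-01 -8.3e+01] grip 0.0117 F [ 0.1 -0.5 -0.6]
shift cm (tool) [0.02 0.06 0.08]
turn rad [ 0.    -0.003  0.035] rows 1.0 shift after turn [0.02 0.06 0.08]
q [  13.   20.  -40.   87.   13.   78. -111.]
torque [-0.015  0.019  0.277]
time_s: 18.75
tool_pos: [0.6004, 0.177, 0.2788]
tool_rot: [180.0, -0.1, -84.9]
force: [-0.1, 0.5, -0.2]
grip_width: 0.0106
t 18.75 pos [0.6004 0.177  0.2788] rot [ 1.80e+02 -1.00e-01 -8.49e+01] grip 0.0106 F [-0.1  0.5 -0.2]
shift cm (tool) [0.01 0.06 0.08]
turn rad [ 0.    -0.002  0.001] rows 1.0 shift after turn [0.01 0.06 0.08]
q [  13.   20.  -40.   87.   13.   78. -113.]
torque [0.023 0.031 0.078]
```

The torque faded and the grip came back square to the jaws at yaw -84.9. That fits the tree having snapped home at about -175°, over the block. Releasing, rising and checking.

```bash
python3 -m creep '[[0,0,0,0,0,0,0.15],[0,0,0,0,0,0,0.2],[0,0,0,0,0,0,0.3],[0,0,0,0,0,0,0.4],[0,0,0,0,0,0,0.5],[0,0,0,0,0,0,0.5],[0,0,-1,0,0,0,0.5],[0,0,-2.5,0,0,0,0.5],[0,0,-2.5,0,0,0,0.5],[0,0,-2.5,0,0,0,0.5],[0,0,-2,0,0,0,0.5],[0,2.5,0,0,0,0,0.5],[0,2.5,0,0,0,0,0.5],[0,2.5,0,0,0,0,0.5],[0,0,0,0,0,0,0.5]]'
python3 - <<'E'
from h import *
todo([.6,.177,.278])
c=snap('wrist'); cv2.imwrite('pics/w8.png',c['frame'])
W=cloud(c); P=W[(W[...,2]>.238)&(W[...,2]<.26)&(np.hypot(W[...,0]-.6,W[...,1]-.177)<.04)]; print(len(P))
if len(P)>10: print(cv2.minAreaRect(P[:,:2].astype(np.float32)))
s=snap('side'); cv2.imwrite('pics/s8.png',cv2.resize(s['frame'][150:300,200:400],None,fx=3.8,fy=3.8))
E
```

```text
time_s: 20.25
tool_pos: [0.5238, 0.1718, 0.3941]
tool_rot: [-179.8, 0.1, -85.0]
force: [-0.6, 0.2, -0.1]
grip_width: 0.0434
t 20.25 pos [0.5238 0.1718 0.3941] rot [-1.798e+02  1.000e-01 -8.500e+01] grip 0.0434 F [-0.6  0.2 -0.1]
shift cm (tool) [ 0.16 -7.59 11.64]
q [  17.    7.  -42.   87.    5.   88. -110.]
750
((0.6010999083518982, 0.17631539702415466), (0.04350242018699646, 0.009970154613256454), 9.502763748168945)
```

View pics/s8.png

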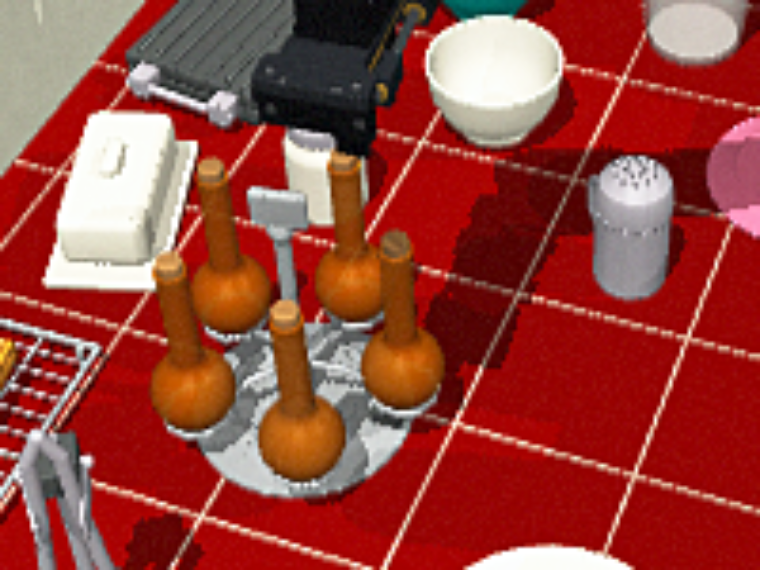

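View pics/w8.png

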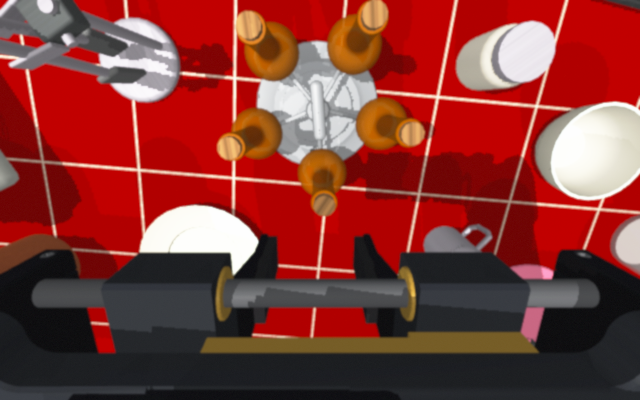

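The flasks all stand. The grip rectangle reads 9.5° where the jaws said 5°, so I'm measuring the tree angle better from the corks and the grip points.

```bash
cat > ang.py <<'E'
from h import *
from scipy.optimize import least_squares
import sys
c=snap('wrist'); W=cloud(c); f=c['frame'].astype(int)
P=W[(W[...,2]>.239)&(W[...,2]<.26)&(np.hypot(W[...,0]-.6,W[...,1]-.177)<.04)][:,:2]
v=np.linalg.svd(P-P.mean(0))[2][0]; print('grip pca',np.degrees(np.arctan2(v[1],v[0]))%180,P.mean(0))
# cork discs by depth: cloud points within 3mm of z .212 
ax=np.array([.6,.1765])
m=(abs(W[...,2]-.2125)<.006)&(abs(np.hypot(W[...,0]-ax[0],W[...,1]-ax[1])-.085)<.025)
n,l,st,ce=cv2.connectedComponentsWithStats(m.astype(np.uint8)); C=[]
for i in range(1,n):
    if st[i,4]>60:
        q=W[l==i]; C.append(q[:,:2].mean(0)); d=C[-1]-ax; print('cork',ce[i].round(0),st[i,4],C[-1].round(4),'az',np.degrees(np.arctan2(d[1],d[0])).round(1),'r',np.hypot(*d).round(4))
C=np.array(C)
def g(p):
    r=[]
    for q in C:
        d=q-p[:2]; k=np.round((np.arctan2(d[1],d[0])-p[2])/np.radians(72)); a=p[2]+k*np.radians(72); r+=list(p[:2]+.085*np.array([np.cos(a),np.sin(a)])-q)
    return r
r=least_squares(g,[*ax,np.radians(-175)]); print('axis',r.x[:2].round(4),'ring az',np.degrees(r.x[2]).round(1),np.abs(r.fun).max())
E
python3 ang.py
```

```text
grip pca 9.392933579214315 [0.60167923 0.17637987]
cork [373.  17.] 608 [0.6766 0.1385] az -26.4 r 0.0855
cork [247.  28.] 591 [0.6604 0.2363] az 44.7 r 0.085
cork [411. 136.] 449 [0.5886 0.0929] az -97.8 r 0.0844
cork [228. 150.] 428 [0.5625 0.2511] az 116.7 r 0.0835
cork [323. 207.] 369 [0.5168 0.1627] az -170.6 r 0.0843
axis [0.601  0.1763] ring az -170.7 0.000744586939856462
```

The ring reads -170.7° by both corks and grip. The tree therefore sits 4° from where the jaws let go, so either the catch pulled it there or it slipped. I'll re-grip square to it and feel for the detent on both sides.

```bash
python3 -m creep '[[0,-2.5,0,0,0,-0.077,0.5],[0,-2.5,0,0,0,0,0.5],[0,-2.2,0,0,0,0,0.5],[0,0,0,0,0,0,0.5],[0,0,2,0,0,0,0.5],[0,0,2,0,0,0,0.5],[0,0,0,0,0,0,0.5]]'
python3 -c "
from h import *
todo([.6003,.1768,.278],frame([0,0,-1],-80.6))"
```

```text
time_s: 21.1
tool_pos: [0.6056, 0.1794, 0.3499]
tool_rot: [-179.9, 0.3, -80.8]
force: [-0.0, -0.7, 0.1]
grip_width: 0.0433
t 21.1 pos [0.6056 0.1794 0.3499] rot [-179.9    0.3  -80.8] grip 0.0433 F [-0.  -0.7  0.1]
shift cm (tool) [0.21 0.57 7.19]
turn rad [-0.001  0.005 -0.003] rows 1.0 shift after turn [0.17 0.56 7.19]
q [  13.   19.  -41.   80.   12.   85. -108.]
```

```bash
python3 -m creep '[[0.2,0.5,0,0,0.005,0,0.5],[0,0,0,0,0,0,0.5],[0,0,2,0,0,0,0.5],[0,0,2,0,0,0,0.5],[0,0,1.7,0,0,0,0.5],[0,0,1,0,0,0,0.5],[0,0,0,0,0,0,0.3],[0,0,0,0,0,0,0.2],[0,0,0,0,0,0,0.15],[0,0,0,0,0,0,0],[0,0,0,0,0,0,0],[0,0,0,0,0,0,0],[0,0,0,0,0,0,0],[0,0,0,0,0,0,0]]' 25
python3 tq.py; python3 -m creep '[[0,0,0,0,0,0.03,0],[0,0,0,0,0,0,0]]' >/dev/null; python3 tq.py; python3 -m creep '[[0,0,0,0,0,0.03,0],[0,0,0,0,0,0,0]]'>/dev/null; python3 tq.py
```

```text
time_s: 22.5
tool_pos: [0.604, 0.1774, 0.2929]
tool_rot: [-179.0, -0.0, -80.9]
force: [0.4, 0.4, -0.3]
grip_width: 0.0101
t 22.5 pos [0.604  0.1774 0.2929] rot [-179.    -0.   -80.9] grip 0.0101 F [ 0.4  0.4 -0.3]
shift cm (tool) [-0.    0.46  1.48]
turn rad [-0.018  0.001  0.072] rows 1.0 shift after turn [0.03 0.43 1.49]
q [  13.   20.  -41.   86.   13.   78. -109.]
torque [ 0.022  0.042 -0.023]
t 22.7 pos [0.6041 0.1773 0.2928] rot [-179.     0.   -82.8] grip 0.0101 F [-0.1 -0.8 -0.1]
shift cm (tool) [-0.01  0.45  1.48]
turn rad [-0.017  0.001  0.039] rows 1.0 shift after turn [0.01 0.43 1.48]
q [  13.   20.  -40.   86.   13.   78. -111.]
torque [ 0.05   0.052 -0.387]
t 22.9 pos [0.6041 0.1771 0.2928] rot [-1.79e+02  1.00e-01 -8.46e+01] grip 0.0096 F [ 0.2  0.3 -0.4]
shift cm (tool) [-0.01  0.45  1.47]
turn rad [-0.017  0.001  0.007] rows 1.0 shift after turn [-0.01  0.43  1.48]
q [  13.   20.  -40.   86.   13.   78. -113.]
torque [-0.012  0.018 -0.176]
```

```bash
for i in 1 2; do python3 -m creep '[[0,0,0,0,0,0.03,0],[0,0,0,0,0,0,0]]' >/dev/null; python3 tq.py | grep -E "^t |torque"; python3 ang.py | tail -1; done
```

```text
t 23.1 pos [0.6041 0.1771 0.2928] rot [-179.     0.   -86.3] grip 0.01 F [ 0.2 -0.6 -0.2]
torque [-0.104  0.042  0.339]
axis [0.6012 0.1765] ring az -175.4 0.0005104080096089147
t 23.35 pos [0.6041 0.1771 0.2928] rot [-179.     0.   -88.1] grip 0.01 F [ 0.8 -0.6 -0.3]
torque [-0.111  0.02   0.545]
axis [0.6012 0.1765] ring az -175.8 0.0004920126979409412
```

```bash
cat > sd.py <<'E'
from h import *
s=snap('side'); W=cloud(s)
# five bulbs/necks seen from side: corks at z~.212
ax=np.array([.6003,.1768]); r=np.hypot(W[...,0]-ax[0],W[...,1]-ax[1]); f=s['frame'].astype(int)
m=(abs(W[...,2]-.071)<.036)&(r>.04)&(r<.13)&(f[...,2]>60)&(f[...,0]<f[...,1]*.75)&(f[...,1]>.3*f[...,2])
P=W[m]
from scipy.optimize import least_squares
def g(p):
    C=np.array([[p[1]+.085*np.cos(p[0]+k*1.256637),p[2]+.085*np.sin(p[0]+k*1.256637),p[3]] for k in range(5)])
    return np.linalg.norm(P[:,None]-C,axis=2).min(1)-.033
for a0 in(-165,-175,-185):
    r_=least_squares(g,[np.radians(a0),*ax,.071],loss='soft_l1',f_scale=.002); print('side: ring az',np.degrees(r_.x[0]).round(2),r_.x[1:].round(4),r_.cost.round(6),len(P))
E
python3 sd.py
```

```text
side: ring az -175.78 [0.5998 0.1759 0.0712] 0.002359 1559
side: ring az -175.78 [0.5998 0.1759 0.0712] 0.002359 1559
side: ring az -175.78 [0.5998 0.1759 0.0712] 0.002359 1559
```

That settles it. The tree now holds at about -175.5° and resists further turning, so it has snapped in. The first time it had stopped just short at -170.7. Backing the tool off to neutral before releasing.

```bash
python3 -m creep '[[0,0,0,0,0,-0.045,0],[0,0,0,0,0,0,0]]' >/dev/null; python3 tq.py | grep -E "^t |torque"; python3 sd.py|tail -1; python3 -m creep '[[0,0,0,0,0,0,0.15],[0,0,0,0,0,0,0.2],[0,0,0,0,0,0,0.3],[0,0,0,0,0,0,0.4],[0,0,0,0,0,0,0.5],[0,0,0,0,0,0,0.5]]'; python3 ang.py | tail -1; python3 sd.py|tail -1
```

```text
t 23.65 pos [0.6041 0.1771 0.2928] rot [-179.     0.   -85.4] grip 0.0102 F [-0.8 -0.1 -0.4]
torque [-0.069  0.017  0.147]
side: ring az -175.14 [0.5998 0.1758 0.0714] 0.002425 1577
time_s: 24.3
tool_pos: [0.6041, 0.1779, 0.2933]
tool_rot: [-179.0, 0.1, -85.7]
force: [-0.4, -0.7, -0.1]
grip_width: 0.0395
axis [0.6012 0.1765] ring az -175.1 0.0005231866090132931
side: ring az -175.07 [0.5998 0.1759 0.0714] 0.002493 1576
```

Home at -175.1°. Retreating straight up and away, then checking again.

```bash
python3 -m creep '[[0,0,-1,0,0,0,0.5],[0,0,-2.5,0,0,0,0.5],[0,0,-2.5,0,0,0,0.5],[0,0,-2.5,0,0,0,0.5],[0,0,-2,0,0,0,0.5],[0,0,0,0,0,0,0.5],[0,2.5,0,0,0,0,0.5],[0,2.5,0,0,0,0,0.5],[0,2.5,0,0,0,0,0.5],[0,0,0,0,0,0,0.5],[0,0,0,0,0,0,0.5],[0,0,0,0,0,0,0.5]]'; python3 ang.py; python3 sd.py|tail -1
python3 - <<'E'
from h import *
c=snap('wrist'); s=snap('side')
a=cv2.resize(c['frame'][:270,180:460],(560,540)); b=cv2.resize(s['frame'][170:300,230:340],(240,284)); b=cv2.copyMakeBorder(b,0,256,0,0,0); cv2.imwrite('pics/f.png',np.hstack([a,b]))
E
```

```text
time_s: 25.6
tool_pos: [0.5249, 0.1714, 0.4012]
tool_rot: [-179.0, 0.2, -85.7]
force: [0.2, 0.4, -0.2]
grip_width: 0.0433
grip pca 5.133904617510069 [0.6017376  0.17636837]
cork [376.  26.] 557 [0.6734 0.1326] az -30.9 r 0.0855
cork [255.  28.] 551 [0.6649 0.2315] az 40.3 r 0.0851
cork [406. 142.] 415 [0.5821 0.0941] az -102.2 r 0.0843
cork [228. 144.] 409 [0.5684 0.2539] az 112.2 r 0.0836
cork [317. 206.] 347 [0.516  0.1694] az -175.2 r 0.0843
axis [0.601  0.1763] ring az -175.2 0.0007292766422998254
side: ring az -175.07 [0.5996 0.1758 0.0714] 0.002568 1577
```

View pics/f.png

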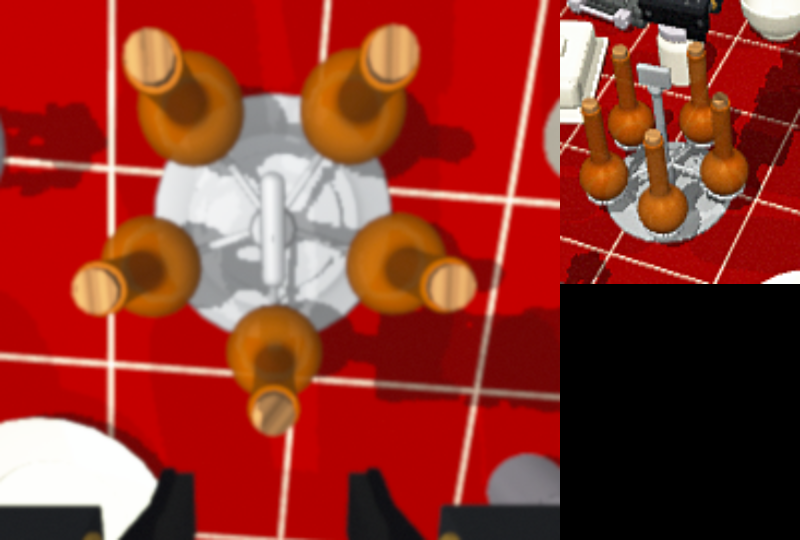

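All five flasks are upright. The delivered one is at the front at -175.1°, agreeing with the block's bearing of about -176°, and it did not move on release. Handing in.

```bash
python3 -c "
from h import *
order.sign_off()"
```

```text
the job is handed in; nothing more can be done
```

I lifted the loose flask out of the white bowl, stood it upright and set it down in the empty ring. I then turned that ring clockwise to the front using the turning grip, and handed the job in at about 26 s of the 54 s allowed.

- **Setting down:** the flask was lowered until its weight was on the ring, then released. Its bulb centre measured 71–72 mm (71 mm seated), with a tilt of under 1°.
- **Turning, first try:** this failed. The tree stopped about 4.5° short of home, at -170.7°, although the grip had looked square to the jaws when I let go.
- **Turning, second try:** I gripped it again and turned further. It snapped in and resisted going past.
- **Last checks:** the ring is at -175.1 to -175.2° by the wrist and side cameras, both after release and after the arm drew back. The catch block's bearing came out at about -176°, though single readings ranged from -171° to -176° because flasks partly hid it. All five flasks are standing, and the gripper is clear of everything. I did not measure the positions of the other items again; in the pictures they looked undisturbed.

I viewed 11 pictures, one over the budget of 10.

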